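# Hook an electrode plate out of its tank and press it into the test clip

## Task

Take the two-pronged hook rod from its rack and use it to fish out the electrode plate (the one with an open window under its crossbar) that hangs deep in one bay of the clear tank, then set it edge-down in the sprung copper clip on the tester and press it fully home, upright. Touch the plate only with the rod, never with the gripper, and leave the solid separator hanging in the other bay and everything else on the bench where it is. Finish by hanging the rod back in the fork of its rack.

Things in the scene. Friction and masses are not known exactly. Their poses are not given: they have to be found in the camera images.
- tank: Fixed clear-walled tank with grey rim, open on top, 77 (x) x 191 (y) x 170 mm tall, walls 5 mm, floor 6 mm thick. Origin under its centre, z up. A wall across the middle makes two bays, each 67 (x) x 88 (y) mm inside, too narrow for a gripper, centred at local y = +46.5 and -46.5. In each bay a hanger's crossbar rests across ledges on the two end (y) walls.
- bay_left (a point): Seat of a hanger's crossbar centre in the bay at local y = +46.5: 88 mm above the bench, 82 mm below the rim. Axes as the tank. Free space in the bay: 44 mm on its -x side, 23 mm on its +x side. The ledges reach 14 mm in from the end walls and have stubs before and behind the bar (10 mm apart, each 6 mm thick, tops 4 mm above this point): a hanger must rise 8 mm before it moves sideways.
- bay_right (a point): The same seat point in the bay at local y = -46.5.
- plate: Electrode plate, steel, about 110 g, the hanger with an open window. Origin = centre of its crossbar (along local y, 6 x 6 mm square, 74 mm long); z up, x through its thickness. Two arms lead down to a plate 46 mm wide (y), 5 mm thick (x), 34 to 75 mm below the origin. At the start it hangs in one of the bays, parallel to the tank's y axis; on the hook it hangs freely and can swing a little.
- plate_window (a point): Middle of the open window under the crossbar, 18.5 mm below the plate's origin; the window is 34 mm wide (y) and 31 mm high.
- plate_edge (a point): Middle of the plate's rounded lower edge, 75 mm below the plate's origin along its own z; axes as the plate.
- separator: Separator in the other bay: the same square 74 mm crossbar but with a solid plastic board 46 mm wide, 10 mm thick, from the crossbar down 75 mm, no window; loose. Origin = centre of its crossbar. To be left hanging.
- hook_rod: Hook rod, about 140 g, hanging upright in the rack. Origin: on the centre line of its two prongs, midway between them; z up along the rod, x where the prongs point. Prongs 7 mm thick at y = +-12 run level from x = -10 to 6, then slope up to tips at x = 10, z = 8. With thickness: x -14 to 13.5, y +-15.5, z -3.5 to 11.5. A 6 mm bar in the hook lies at z = 6.5, x = -3 to 2.
- rod_grip (a point): Middle of the rod's square wooden grip, 22 x 22 mm, 48 mm tall, at (-10, 0, 148) mm in the rod's frame. The straight shaft below, 8 mm round, is at x = -10 too.
- rod_collar (a point): Centre of the underside of the rod's square collar, 34 x 34 x 6 mm, at (-10, 0, 118) mm in the rod's frame, just under the grip. Below it a square neck 12 mm wide, 27 mm long.
- rack: Fixed steel rack, z up. Origin on the bench below the seat; base plate 120 x 90 x 8 mm (x -50 to 70), two posts (y = +-19) at local x = 38 to 52, up to 142 mm. On top two fork arms, 14 mm wide and 20 mm apart, run along local x from the posts to x = -26; the slot between them is open at its -x end. The rod's neck hangs in the slot, collar on the arms, prongs pointing to the rack's +x.
- rack_seat (a point): Point between the fork arms at the level of their tops, 150 mm above the bench; rod_collar is here when the rod hangs in the rack. Axes as the rack. Lips 6 mm high across the arms at local x = -26 to -21 and 21 to 26 keep the collar in: lift the rod more than 6 mm, then draw it out along -x.
- tester: Fixed black tester box 130 (x) x 120 (y) x 50 mm tall, with a round knob (14 mm high) and two brass posts near its -x edge. Origin on the bench under the sprung clip in the middle of its top; z up. The clip takes the plate's edge along local y, either face forward: two copper jaws 26 mm long (y), sprung along x, between black guide posts.
- clip_floor (a point): Middle of the clip on the tester's top, 50 mm above the bench, where the middle of the plate's lower edge rests when home. Axes as the tester. Jaws: closed gap 1.5 mm from 2 to 10 mm above it, then a funnel up to 25 mm above it. Set down loosely the plate stands with its edge about 13 mm above this point; some 5 to 20 N down on its crossbar press it home.
- clip_mouth (a point): Level of the guide posts' straight part, 36 mm above clip_floor. The posts (y = +-16 to +-29) form a slot 9 mm wide in x, with lips flared to about 24 mm up to 52 mm above clip_floor; end stops at y = +-29. A loose plate stands in them within about 5 degrees of upright.
- dry_cell: Bystander: old glass-cased dry cell, round, 80 mm across, 154 mm tall with two brass posts, origin under its centre, behind the tank.
- aa_holder0: Bystander: red plastic battery holder 58 x 32 x 16 mm, origin under its centre.
- aa_holder1: Bystander: a second such holder.
- aa_holder2: Bystander: a third such holder.
- test_clip: Bystander: copper test clip, 60 x 16 x 17 mm, lying, origin under its centre.
- lantern_cell: Bystander: square lantern battery 67 x 67 x 110 mm, origin under its centre.
- d_cell: Bystander: single round cell 33 mm across, 61 mm tall, standing, origin under its centre.
- drill_pack: Bystander: tool battery pack 100 x 70 x 70 mm, origin under its centre.
There are look-alikes about, which are no part of the job. What is shaped like the tester but purple or turquoise is not meant.

How it is judged:
On the way, in this order (a step that is already met when the one before it is completed fails the run):
1. the plate has been lifted clear of the tank on the held hook rod (height (world z) of plate_edge above 0.172 m and contact force between hook_rod and plate above 0.2 N and contact force between the fingers and hook_rod above 1 N), for 0.2 s.
2. the plate is pressed fully home in the tester's clip (z of plate_edge in the frame of clip_floor between -0.004 and 0.0035 m and horizontal distance between plate_edge and clip_floor below 0.009 m and angle between plate's own z axis and vertical below 0.12 rad and angle between the y axis of plate and the y axis of tester, either way round below 0.15 rad), for 0.2 s.
At the end, for the whole second after the job is handed in: Plate in the clip: edge within 3.5 mm of the box top, middle within 9 mm of the clip's, upright within 0.12 rad, along the clip within 0.15 rad. Rod in the fork: collar within 12 mm of the seat, upright within 0.12 rad. Separator within 12 mm of its start. All at rest, rod clear of plate (all of step 2 and linear speed of plate below 0.02 m/s and distance between rod_collar and rack_seat below 0.012 m and angle between hook_rod's own z axis and vertical below 0.12 rad and linear speed of hook_rod below 0.03 m/s and not (contact force between hook_rod and plate above 0.05 N) and distance of separator from where it was at the start of the episode below 0.012 m); the robot touches nothing.
It fails at once if the gripper or arm touches the plate (contact force between any of the fingers, the arm and plate above 0.5 N).
It fails at once if the separator is dislodged (moved more than 12 mm) (distance of separator from where it was at the start of the episode above 0.012 m).
It fails at once if a bystander is shoved more than 25 mm or tipped (distance of any of dry_cell, aa_holder0, aa_holder1, aa_holder2, test_clip, lantern_cell, d_cell, drill_pack from where it was at the start of the episode above 0.025 m or angle between any of dry_cell, aa_holder0, aa_holder1, aa_holder2, test_clip, lantern_cell, d_cell, drill_pack's own z axis and vertical above 0.4 rad).
It also fails if it takes over 69 s, if anything falls off the work surface, if the arm or the gripper's body presses on something with over 40 N, if the wrist force passes 120 N, or if a joint passes its speed limit or range.

## Robot

A 6-joint arm with a two-finger parallel gripper is mounted at the origin on the work surface. World frame = base frame: x ahead of the robot, y to its left, z up, the work surface at z = 0. Lengths are in m, angles in rad, forces in N, time in s.
With the tool pointing down it reaches from about 0.375 to 0.9 m from the base axis. Payload 3.1 kg.
Tool frame: the origin (TCP) lies at the centre of the arm's flange, where the gripper is bolted on; the fingertips stand robot.tip_extent ahead of it and the grasp point (between the pads) lies 164 mm ahead of it (robot.tip_extent is the distance from the TCP to the fingertips, in m); z points along the fingers, y is the line along which they close (so a half turn about z gives the same grasp; the last joint's range is limited). The gripper opens to 87 mm and grips with 3 to 60 N. Pads are 19 mm wide; open, the fingers measure 117 mm over their backs; the gripper's body (75 mm by 190 mm) begins 51 mm behind the grasp point.
Start: joints at [-1.329, 0.527, 1.433, -0, 1.181, -0.178], TCP at [0.255, -0.57, 0.405] pointing down, gripper open.
Joint ranges: [-3.08, 3.08], [-0.75, 2.2], [0.22, 2.44], [-1.43, 4.57], [0, 2.65], [-2.85, 2.85]. Speed limits (rad/s): [2.79, 2.79, 3.14, 3.14, 3.14, 3.14].

## Interface

Orientations are given as a unit quaternion [x, y, z, w].
In Python, from rig import get_obs, camera, hand_in, cut_out, robot gives the robot as it stands.
- The arm moves only by the tool step_arm, never from a script. Its argument "rows" is a list of rows, each a list of 6 numbers: the shift along the world's x, y, z in m, then the turn, a rotation vector about the world's x, y, z in degrees. A call has 1 to 12 rows; each row shifts and turns the commanded pose from where the row before left it; what a row does not reach is not made up. A row lasts 1/8 s, in which the tool goes at most 62.5 mm and 10.7 degrees, less where a joint would pass 70% of its speed; a pose out of reach is approached as far as the arm can. A call is refused whole if a number of a shift passes 0.0625 or a number of a turn 10.7, either way. A call with a gripper value outside its range is refused whole. "jaw" is the finger opening in m, from 0 to 0.087, set as the call begins (left out, the last holds). The fingers move at their own pace and stop on an object; "squeeze" is the grip in N (left out, the last holds). Time passes only in rows, so rows that do not move let the fingers close. It gives the time, the measured TCP pose, the force, the opening and the grip force at its end, in the units of the state.
- get_obs(): the state, without advancing time (a new reading comes with each control period).
- camera(name): name is "side" or "top"; returns a dict with "pixels" (400x640x3 uint8, blue, green, red), "depth" (400x640 float32, m along the optical axis (not along the pixel's ray), 0 where there is no reading), "fov_y" (degrees; the focal length in pixels is half the picture's height over the tangent of half this angle, whatever the lens; pixels are square), "cx", "cy" (the principal point, pixels), "k1" (the pictures are not rectified: a ray, as slopes to the right and down, at radius r is drawn at 1 + k1 r^2 times it, then the intrinsics apply), "extrinsics" (4x4, takes a point from camera to world coordinates). Camera axes: x right, y up, looking along -z (the intrinsics and any distortion apply to the point x, -y, -z); pixel columns grow to the right and rows downward; lengths in m; the calibration is good to about 2 mm. A picture is of the moment at which its call begins.
- hand_in(): hands the job in; it is judged then, once.
Trained networks look in the newest picture that a camera, given by its name, has taken for a name from the list of things; names that differ only in an ending like _2 or _b are one class to them, and where a whole thing is asked for, a point or a joint stands for the part that bears it (a point fixed in the world has none). Each returns a list of dicts, best first, with "confidence" (0 to 1); they miss things now and then, are a little off and sometimes report something else, mostly with a low value. They report only what shows in the picture. A call takes as long as a camera call. They do not tell look-alikes from the thing itself.
- cut_out(label, camera): "region" (400x640 bool, what is visible of it) and "extent" ([centre column, centre row, width, height] in pixels, round what is visible of it).
The state is a dict: "time": time; "q": joint angles; "joint_velocities": joint speeds; "joint_torque": joint torques, N m; "position": TCP position; "tool_rot": TCP orientation; "ft_force": force on the tool from outside, world axes, zero at the start; "moment": the same for the moment, N m; "grip_width": finger opening in m; "grip_force": force on a finger pad.
Only numpy, scipy, OpenCV 4.12 (cv2) and the standard library are available. Lean on these libraries where they do the work, as an engineer would, in place of code of your own. Each camera call takes 0.05 s, during which the arm holds its last target. There are 200 camera calls.

## Working session

There is one attempt and no reset: what is moved stays moved. The work goes in short steps, Python scripts to look and compute and a tool call to move; the robot and the scene stay as the last step left them, time stands still between calls to the robot, and variables do not carry over. Pictures are saved under pics/ and viewed, at most 12 in all, crops included, and the job is handed in when it is done.

Besides the shell and the picture viewer there is one more tool, called after "Call:" as a command line: name --pt "numbers of a row" for each row, then --argument value for the rest. step_arm: Moves the arm, as the interface text tells. Its arguments: {"type":"object","properties":{"rows":{"type":"array"},"jaw":{"type":"number"},"squeeze":{"type":"number"}},"required":["rows"]}

```bash
mkdir -p pics
cat > h.py <<'E'
import numpy as np, cv2
from rig import get_obs, camera, hand_in, cut_out, robot
def shot(n):
    c=camera(n); c['name']=n
    return c
def K(c):
    f=200/np.tan(np.radians(c['fov_y'])/2)
    return f
def cloud(c):
    f=K(c); h,w=c['depth'].shape
    u,v=np.meshgrid(np.arange(w,dtype=float),np.arange(h,dtype=float))
    Km=np.array([[f,0,c['cx']],[0,f,c['cy']],[0,0,1]])
    # distort: rd = r(1+k1 r^2) -> invert
    p=cv2.undistortPoints(np.stack([u,v],-1).reshape(-1,1,2),Km,np.array([c['k1'],0,0,0.]),None,None,None) if False else None
    x=(u-c['cx'])/f; y=(v-c['cy'])/f; a=x.copy(); b=y.copy()
    for _ in range(15):
        s=1+c['k1']*(a*a+b*b); a=x/s; b=y/s
    d=c['depth']; P=np.stack([a*d,-b*d,-d,np.ones_like(d)],-1)
    return (P@np.array(c['extrinsics']).T)[...,:3], np.stack([a,-b,-np.ones_like(a)],-1)
def proj(c,p):
    f=K(c); q=np.linalg.inv(c['extrinsics'])@np.append(p,1); a=q[0]/-q[2]; b=-q[1]/-q[2]
    s=1+c['k1']*(a*a+b*b); return np.array([c['cx']+f*a*s,c['cy']+f*b*s])
E
cat > a.py <<'E'
from h import *
print(get_obs(), robot.tip_extent)
for n in ['side','top']:
    c=shot(n); cv2.imwrite(f'pics/{n}0.png',c['pixels']); np.save(f'{n}.npy',c,allow_pickle=True)
    P,_=cloud(c); print(n,np.array(c['extrinsics']).round(3).tolist(),c['k1'],c['fov_y'])
    for l in 'tank plate separator hook_rod rack tester dry_cell aa_holder0 test_clip lantern_cell d_cell drill_pack'.split():
        for r in cut_out(l,n)[:4]:
            m=r['region']&(c['depth']>0); q=P[m]
            if len(q): print(l,round(r['confidence'],2),np.round(r['extent']).astype(int).tolist(),np.percentile(q,[3,50,97],axis=0).round(3).tolist())
E
python3 a.py
```

```text
{'time': 0.0, 'q': array([-1.32848205e+00,  5.28464758e-01,  1.43391144e+00, -2.31672919e-05,
        1.18138885e+00, -1.78503344e-01]), 'joint_velocities': array([ 2.91454683e-04,  8.57545519e-04, -3.67979026e-05, -9.36191352e-04,
        2.38290926e-04,  2.95660927e-04]), 'joint_torque': array([-1.15659745e-04, -4.40040421e+01, -1.76592994e+01,  6.32997626e-02,
        5.81435440e-02, -1.61704470e-04]), 'position': array([ 0.25525461, -0.57011914,  0.40376917]), 'tool_rot': array([ 9.77944114e-01,  2.08863902e-01, -4.53557794e-05, -1.08529758e-03]), 'ft_force': array([ 0.26635531,  0.55943158, -0.94005011]), 'moment': array([-0.05056125,  0.01526921, -0.01944669]), 'grip_force': 0.0, 'grip_width': 0.08706786650771015} 0.1822
side [[-0.915, 0.231, -0.332, 0.183], [-0.404, -0.534, 0.743, 0.728], [-0.005, 0.814, 0.581, 0.744], [0.0, 0.0, 0.0, 1.0]] -0.0738058038814549 55.71129360846439
tank 0.62 [302, 230, 60, 96] [[0.5, -0.065, 0.01], [0.525, 0.059, 0.119], [0.577, 0.123, 0.169]]
tank 0.49 [282, 184, 27, 38] [[0.688, -0.237, 0.006], [0.712, -0.18, 0.067], [0.751, -0.172, 0.102]]
plat
[... 3568 characters left out ...]
426, 0.275, 0.004], [0.488, 0.304, 0.011], [0.538, 0.356, 0.156]]
test_clip 0.64 [290, 192, 64, 33] [[0.503, -0.065, 0.003], [0.546, 0.024, 0.09], [0.579, 0.117, 0.174]]
test_clip 0.61 [406, 206, 43, 47] [[0.451, -0.41, 0.012], [0.514, -0.346, 0.052], [0.58, -0.286, 0.092]]
test_clip 0.45 [218, 157, 6, 16] [[0.653, 0.274, 0.005], [0.674, 0.283, 0.014], [0.701, 0.294, 0.023]]
lantern_cell 0.9 [366, 143, 31, 30] [[0.689, -0.24, 0.005], [0.718, -0.205, 0.098], [0.757, -0.172, 0.109]]
lantern_cell 0.28 [315, 130, 22, 29] [[0.714, -0.077, 0.017], [0.738, -0.043, 0.128], [0.785, -0.008, 0.153]]
drill_pack 0.95 [415, 151, 31, 37] [[0.656, -0.4, 0.014], [0.698, -0.36, 0.042], [0.752, -0.329, 0.074]]
```

Run:
```python
import cv2
a=cv2.imread('pics/top0.png'); cv2.imwrite('pics/t1.png',cv2.resize(a[110:320,170:490],(800,525),interpolation=cv2.INTER_CUBIC))
a=cv2.imread('pics/side0.png'); cv2.imwrite('pics/s1.png',cv2.resize(a[140:380,200:440],(600,600),interpolation=cv2.INTER_CUBIC))
```

```text
(no output)
```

View pics/t1.png

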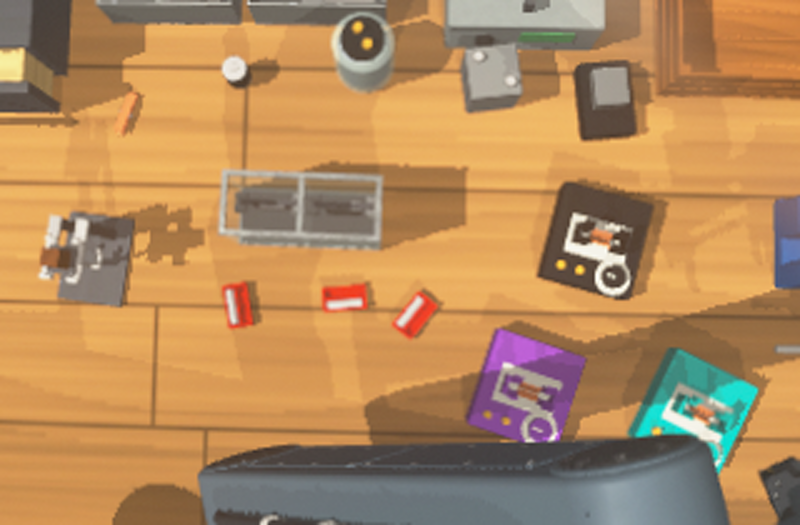

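View pics/s1.png

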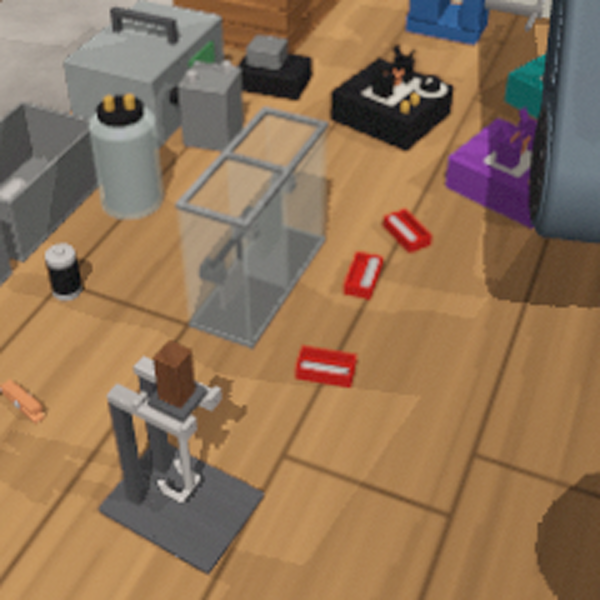

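The top view shows the rack at about (85,260), the tank at (300,205), the black tester at (597,240), and the purple and turquoise look-alikes at the lower right. The side view shows the rod hanging prongs-left (+x), with the posts on the +x side. Next I fit the poses.

```bash
cat > fit.py <<'E'
from h import *
T=np.load('top.npy',allow_pickle=True).item(); S=np.load('side.npy',allow_pickle=True).item()
def rect(q,n):
    (cx,cy),(w,h),a=cv2.minAreaRect((q[:,:2]*1000).astype(np.float32)); print(n,len(q),round(cx,1),round(cy,1),'size',round(w,1),round(h,1),'ang',round(a,2))
def box(P,x,y,z): return (P[...,0]>x[0])&(P[...,0]<x[1])&(P[...,1]>y[0])&(P[...,1]<y[1])&(P[...,2]>z[0])&(P[...,2]<z[1])
for c in (T,S):
    P,_=cloud(c); g=c['pixels'].max(-1).astype(int); print(c['name'])
    m=box(P,(.48,.6),(-.09,.15),(.16,.18)); rect(P[m],'rim')
    print(' rim z',np.median(P[m][:,2]))
    for n,y in (('L',(.033,.113)),('R',(-.06,.02))):
        m=box(P,(.53,.575),y,(.083,.1)); q=P[m]; rect(q,'bar'+n); print(' med z',np.median(q[:,2]),'ylim',np.sort(q[:,1])[[0,1,-2,-1]].round(4),'mean',q.mean(0).round(4))
    m=box(P,(.4,.56),(.25,.38),(.004,.014))&(g<150); rect(P[m],'rackbase')
    m=box(P,(.4,.56),(.25,.38),(.14,.162)); rect(P[m],'forktop'); 
    m=box(P,(.4,.56),(.25,.38),(.19,.215)); rect(P[m],'griptop'); print(P[m].mean(0))
    m=box(P,(.4,.62),(-.43,-.26),(.044,.056)); rect(P[m],'tester')
    m=box(P,(.4,.62),(-.43,-.26),(.066,.12)); q=P[m]; print('clip pts',len(q),q.mean(0)); 
    for i in q[np.argsort(q[:,1])][::max(1,len(q)//14)]: print('  ',i.round(3))
def crop(n,c,r,k): return cv2.resize(c['pixels'][r[0]:r[1],r[2]:r[3]],None,fx=k,fy=k,interpolation=cv2.INTER_CUBIC)
a=crop('',T,(170,216,250,325),5); b=crop('',S,(180,280,265,340),5); c=crop('',T,(183,240,180,230),5);d=crop('',T,(180,232,380,432),5)
im=np.zeros((600,800,3),np.uint8); im[:230,:375]=a; im[:500,400:775]=b; im[240:525,:250]=c;
im[300:560,500-240:760-240][:]=np.where(im[300:560,260:520]==0,d,im[300:560,260:520]); 
cv2.imwrite('pics/crops.png',im)
E
python3 fit.py
```

```text
top
rim 489 542.5 26.5 size 193.4 80.0 ang 89.03
 rim z 0.1709257571193903
barL 79 553.9 74.9 size 76.8 24.1 ang 87.95
 med z 0.09192193916354396 ylim [0.0362 0.0365 0.112  0.113 ] mean [0.554  0.0791 0.0917]
barR 116 556.7 -20.5 size 77.1 36.6 ang 89.74
 med z 0.09154930841524433 ylim [-0.059  -0.059   0.0177  0.018 ] mean [ 0.5529 -0.0209  0.0913]
rackbase 550 480.8 315.5 size 88.3 120.1 ang 84.38
forktop 255 484.9 316.3 size 47.0 78.2 ang 83.67
griptop 69 471.2 316.4 size 22.8 21.9 ang 83.3
[0.4710032  0.31476492 0.20321574]
tester 1121 516.4 -349.9 size 122.9 127.9 ang 75.98
clip pts 180 [ 0.5103625  -0.35198642  0.08266388]
   [ 0.516 -0.386  0.085]
   [ 0.513 -0.38   0.083]
   [ 0.521 -0.377  0.097]
   [ 0.469 -0.374  0.067]
   [ 0.476 -0.371  0.068]
   [ 0.466 -0.368  0.067]
   [ 0.463 -0.364  0.068]
   [ 0.475 -0.36   0.073]
   [ 0.466 -0.355  0.068]
   [ 0.513 -0.347  0.072]
   [ 0.517 -0.338  0.07 ]
   [ 0.535 -0.33   0.11 ]
   [ 0.514 -0.326  0.1  ]
   [ 0.537 -0.321  0.091]
   [ 0.532 -0.318  0.072]
side
rim 671 539.9 26.8 size 197.1 81.3 ang 88.54
 rim z 0.16759884558622717
barL 2 573.9 35.4 size 3.6 0.0 ang -113.38
 med z 0.09714478535530235 ylim [0.0337 0.037  0.0337 0.037 ] mean [0.5739 0.0354 0.0971]
barR 0 0.0 0.0 size 0.0 0.0 ang 0.0
  return _methods._mean(a, axis=axis, dtype=dtype,
  ret = ret.dtype.type(ret / rcount)
Traceback (most recent call last):
  File "fit.py", line 11, in <module>
    m=box(P,(.53,.575),y,(.083,.1)); q=P[m]; rect(q,'bar'+n); print(' med z',np.median(q[:,2]),'ylim',np.sort(q[:,1])[[0,1,-2,-1]].round(4),'mean',q.mean(0).round(4))
                                                                                                      ~~~~~~~~~~~~~~~^^^^^^^^^^^^^
IndexError: index 0 is out of bounds for axis 0 with size 0
```

```bash
sed -i "s/q=P\[m\]; rect(q,'bar'+n);/q=P[m]\n        if len(q)<5: continue\n        rect(q,'bar'+n);/" fit.py; python3 fit.py | sed -n '/^side/,$p'
```

```text
side
rim 671 539.9 26.8 size 197.1 81.3 ang 88.54
 rim z 0.16759884558622717
rackbase 1594 480.6 316.9 size 91.6 122.0 ang 83.36
forktop 579 483.9 316.4 size 50.5 79.9 ang 83.96
griptop 171 470.6 317.6 size 22.1 23.2 ang 84.63
[0.46834859 0.31948457 0.20066584]
tester 501 515.9 -348.7 size 121.8 130.0 ang 74.69
clip pts 149 [ 0.51596906 -0.34629878  0.08209289]
   [ 0.514 -0.385  0.083]
   [ 0.514 -0.378  0.067]
   [ 0.518 -0.375  0.076]
   [ 0.499 -0.372  0.085]
   [ 0.519 -0.369  0.074]
   [ 0.523 -0.366  0.091]
   [ 0.506 -0.363  0.073]
   [ 0.51  -0.353  0.073]
   [ 0.529 -0.333  0.091]
   [ 0.528 -0.328  0.086]
   [ 0.526 -0.325  0.084]
   [ 0.536 -0.323  0.068]
   [ 0.532 -0.321  0.081]
   [ 0.524 -0.319  0.085]
   [ 0.515 -0.316  0.072]
```

View pics/crops.png

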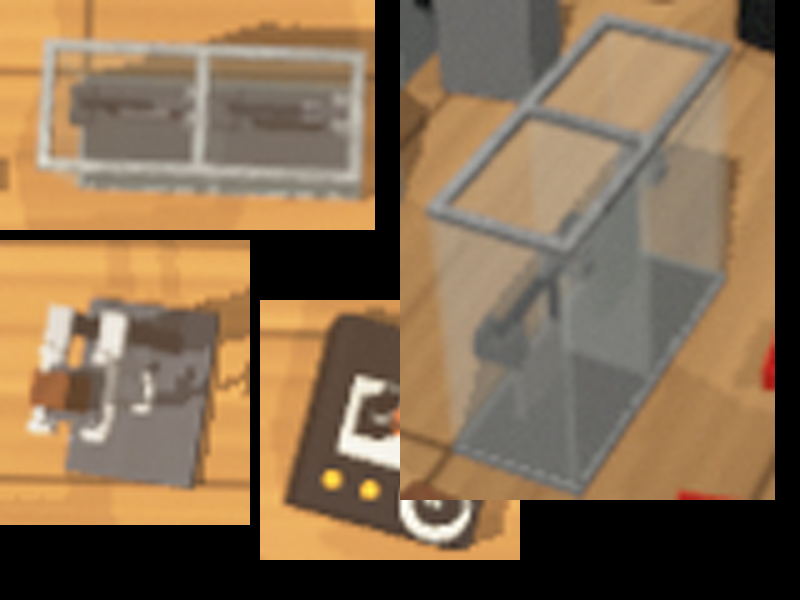

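Rack yaw is about -6.1° with the seat at (0.471, 0.3175). The tank is centred at (0.5415, 0.0265), yaw about -1.2°, with the plate in the left bay. The tester is at (0.516, -0.349), yaw about -14.6°. I'm moving to above the rod.

Call:
step_arm --pt "0.018 0.0555 0.0025 0 0 5" --pt "0.018 0.0555 0.0025 0 0 5" --pt "0.018 0.0555 0.0025 0 0 5" --pt "0.018 0.0555 0.0025 0 0 5" --pt "0.018 0.0555 0.0025 0 0 5" --pt "0.018 0.0555 0.0025 0 0 5" --pt "0.018 0.0555 0.0025 0 0 5" --pt "0.018 0.0555 0.0025 0 0 5" --pt "0.018 0.0555 0.0025 0 0 5" --pt "0.018 0.0555 0.0025 0 0 5" --pt "0.018 0.0555 0.0025 0 0 5" --pt "0.018 0.0555 0.0025 0 0 5" --jaw 0.087

```text
time: 2.8
position: [0.4717, 0.0975, 0.4352]
tool_rot: [0.741, 0.671, 0.0, 0.001]
ft_force: [0.8, -0.2, -0.1]
grip_width: 0.0869
grip_force: 0.0
```

Call:
step_arm --pt "0 0.0555 0 0 0 0" --pt "0 0.0555 0 0 0 0" --pt "0 0.0555 0 0 0 0" --pt "0 0.055 0 0 0 0" --pt "0 0 0 0 0 0" --pt "0 0 0 0 0 0"

```text
time: 3.55
position: [0.471, 0.317, 0.4345]
tool_rot: [0.742, 0.67, -0.001, 0.0]
ft_force: [0.1, 0.5, -0.8]
grip_width: 0.0871
grip_force: 0.0
```

```bash
cat > m2.py <<'E'
from h import *
exec(open('fit.py').read().split("for c in (T,S)")[0].split('\n',2)[2])
T=shot('top'); P,_=cloud(T)
# plate below bar
m=box(P,(.535,.575),(.03,.118),(.01,.082)); q=P[m]
print('low pts',len(q)); 
for i in q[np.argsort(q[:,2])]: print(i.round(4),end=' ')
m=box(P,(.546,.56),(.03,.118),(.085,.1)); q=P[m]; print('\nbar',np.sort(q[:,1]).round(4), q[:,0].round(3))
m=box(P,(.42,.62),(-.43,-.26),(.044,.056)); rect(P[m],'tester')
m=box(P,(.49,.55),(-.40,-.29),(.085,.12)); rect(P[m],'posts'); print(P[m].mean(0),np.sort(P[m][:,1]).round(3))
m=box(P,(.4,.6),(-.40,-.29),(.058,.12)); v,u=np.nonzero(m); print('tester uv',u.min(),u.max(),v.min(),v.max())
o=get_obs(); print(o['position'],o['tool_rot'],o['q'].round(2))
E
python3 m2.py
```

```text
low pts 73
[0.5495 0.1104 0.01  ] [0.5393 0.1101 0.01  ] [0.5429 0.1001 0.01  ] [0.5367 0.0695 0.0101] [0.57   0.0975 0.0101] [0.5702 0.084  0.0104] [0.5369 0.0594 0.0106] [0.5702 0.0806 0.0108] [0.5737 0.0773 0.0109] [0.5371 0.0459 0.0109] [0.5396 0.0931 0.011 ] [0.5459 0.1135 0.0113] [0.5438 0.0461 0.0114] [0.5466 0.0731 0.0115] [0.5666 0.0871 0.0115] [0.5437 0.0494 0.0121] [0.5433 0.0695 0.0121] [0.5672 0.0534 0.0121] [0.5426 0.1032 0.0121] [0.5394 0.0963 0.0123] [0.5703 0.0669 0.0123] [0.5468 0.0595 0.0125] [0.5501 0.0596 0.0127] [0.5356 0.113  0.0127] [0.5459 0.1032 0.013 ] [0.5731 0.0905 0.0137] [0.5524 0.11   0.0143] [0.5361 0.0791 0.0146] [0.5454 0.1164 0.0152] [0.5523 0.0927 0.018 ] [0.5523 0.0893 0.0183] [0.5521 0.0857 0.0208] [0.5518 0.075  0.026 ] [0.5516 0.0782 0.0273] [0.5518 0.0649 0.0273] [0.5515 0.0816 0.0274] [0.5518 0.0615 0.0278] [0.5517 0.0547 0.0299] [0.5516 0.0579 0.0307] [0.5513 0.0678 0.0312] [0.5512 0.0711 0.0316] [0.5512 0.0508 0.0353] [0.5397 0.1165 0.038 ] [0.543  0.1165 0.0384] [0.5361 0.1159 0.0411] [0.5524 0.0859 0.0481] [0.5523 0.0924 0.0484] [0.5524 
[... 1610 characters left out ...]
.382 -0.382 -0.381 -0.381 -0.38  -0.379
 -0.379 -0.379 -0.379 -0.378 -0.378 -0.377 -0.376 -0.376 -0.375 -0.375
 -0.375 -0.374 -0.373 -0.373 -0.373 -0.372 -0.372 -0.371 -0.371 -0.37
 -0.37  -0.37  -0.369 -0.369 -0.369 -0.367 -0.367 -0.367 -0.364 -0.363
 -0.363 -0.337 -0.337 -0.336 -0.335 -0.334 -0.333 -0.331 -0.331 -0.33
 -0.33  -0.33  -0.329 -0.328 -0.328 -0.328 -0.328 -0.326 -0.326 -0.326
 -0.326 -0.325 -0.325 -0.324 -0.323 -0.323 -0.322 -0.322 -0.322 -0.321
 -0.321 -0.319 -0.319 -0.319 -0.319 -0.318 -0.318 -0.318 -0.318 -0.316]
tester uv 392 422 189 224
[0.47121173 0.3163155  0.43458045] [ 7.42654180e-01  6.69674929e-01 -5.02545264e-04  7.53632701e-05] [ 0.39  0.42  1.54 -0.    1.18  0.5 ]
```

Call:
step_arm --pt "0 0.001 -0.03 0 0 0" --pt "0 0 -0.03 0 0 0" --pt "0 0 -0.026 0 0 0" --pt "0 0 0 0 0 0"

```text
time: 4.1
position: [0.471, 0.3162, 0.3471]
tool_rot: [0.743, 0.669, -0.003, -0.001]
ft_force: [-0.4, -0.0, -0.1]
grip_width: 0.0867
grip_force: 0.0
```

Call:
step_arm --pt "0 0 0 0 0 0" --pt "0 0 0 0 0 0" --pt "0 0 0 0 0 0" --pt "0 0 0 0 0 0" --pt "0 0 0 0 0 0" --pt "0 0 0 0 0 0" --jaw 0.0 --squeeze 50

```text
time: 4.85
position: [0.4713, 0.3181, 0.3488]
tool_rot: [0.742, 0.67, 0.0, 0.0]
ft_force: [0.2, 0.1, -0.4]
grip_width: 0.0347
grip_force: 0.0
```

Call:
step_arm --pt "0 0 0 0 0 0" --pt "0 0 0 0 0 0" --pt "0 0 0 0 0 0" --pt "0 0 0 0 0 0"

```text
time: 5.35
position: [0.4713, 0.3181, 0.3487]
tool_rot: [0.742, 0.67, 0.0, -0.0]
ft_force: [-0.0, 0.7, 0.1]
grip_width: 0.0217
grip_force: 50.0
```

Call:
step_arm --pt "0 0 0.008 0 0 0" --pt "0 0 0.008 0 0 0" --pt "-0.015 0.0016 0 0 0 0" --pt "-0.02 0.0021 0 0 0 0" --pt "-0.02 0.0021 0 0 0 0" --pt "-0.02 0.0021 0 0 0 0" --pt "0 0 0.03 0 0 0" --pt "0 0 0.06 0 0 0" --pt "0 0 0.06 0 0 0" --pt "0 0 0 0 0 0"

```text
time: 6.6
position: [0.396, 0.3267, 0.5199]
tool_rot: [0.742, 0.67, 0.006, 0.002]
ft_force: [-0.4, -0.8, -2.5]
grip_width: 0.0214
grip_force: 50.0
```

Call:
step_arm --pt "0.025 -0.051 0 0 0 1" --pt "0.025 -0.051 0 0 0 1" --pt "0.025 -0.051 0 0 0 1" --pt "0.025 -0.051 0 0 0 1" --pt "0.0245 -0.051 0 0 0 1" --pt "0 0 0 0 0 0" --pt "0 0 0 0 0 0" --pt "0 0 0 0 0 0"

```text
time: 7.6
position: [0.5199, 0.0723, 0.514]
tool_rot: [0.712, 0.702, -0.001, -0.001]
ft_force: [-0.2, 0.0, -1.4]
grip_width: 0.0216
grip_force: 50.0
```

```bash
cat > m3.py <<'E'
from h import *
import sys
o=get_obs(); print(o['time'],o['position'],o['tool_rot'].round(4),o['ft_force'])
p=o['position']
S=shot('side'); T=shot('top'); P,_=cloud(S)
np.save('S.npy',S,allow_pickle=True)
# rod shaft/prongs in side view
z0=p[2]-.3167
def near(lo,hi): 
    m=(np.abs(P[...,0]-p[0])<.05)&(np.abs(P[...,1]-p[1])<.05)&(P[...,2]>z0+lo)&(P[...,2]<z0+hi); return P[m],m
for lo,hi,n in ((.125,.17,'grip'),(.118,.125,'collar'),(.02,.085,'shaft'),(-.006,.013,'prongs')):
    q,m=near(lo,hi)
    if len(q)>3:
        v,u=np.nonzero(m); print(n,len(q),np.median(q,0).round(4),'min',q.min(0).round(4),'max',q.max(0).round(4),u.min(),u.max(),v.min(),v.max())
c=proj(S,p+[0.01,0,-.25]).astype(int); t=proj(T,p+[0.01,0,-.25]).astype(int)
a=S['pixels'][max(c[1]-60,0):c[1]+60,c[0]-80:c[0]+80]; cv2.imwrite(sys.argv[1],cv2.resize(a,None,fx=5,fy=5,interpolation=cv2.INTER_CUBIC)); print('crop origin',c-[80,60])
E
python3 m3.py pics/h1.png
```

```text
7.6 [0.51988345 0.0722556  0.51403279] [ 7.119e-01  7.022e-01 -5.000e-04 -8.000e-04] [-0.22110046  0.03051159 -1.38278426]
grip 348 [0.5142 0.0817 0.3483] min [0.4944 0.0625 0.3223] max [0.5415 0.0855 0.3673] 288 311 142 165
collar 91 [0.5087 0.0827 0.3195] min [0.4998 0.0561 0.3154] max [0.5341 0.0901 0.3219] 291 310 161 169
shaft 81 [0.5156 0.074  0.2539] min [0.513  0.0691 0.2175] max [0.521  0.0766 0.282 ] 300 303 178 201
prongs 77 [0.5256 0.0758 0.1994] min [0.5127 0.0552 0.1934] max [0.5389 0.0881 0.2091] 292 306 199 211
crop origin [216 122]
```

View pics/h1.png

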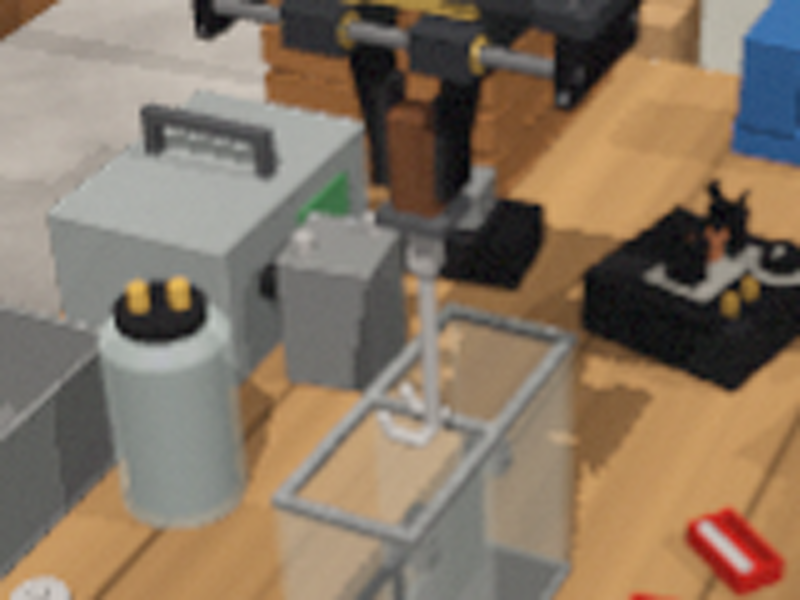

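Call:
step_arm --pt "0 0 -0.025 0 0 0" --pt "0 0 -0.025 0 0 0" --pt "0 0 -0.025 0 0 0" --pt "0 0 -0.025 0 0 0" --pt "0 0 -0.02 0 0 0" --pt "0 0 -0.011 0 0 0" --pt "0 0 0 0 0 0" --pt "0 0 0 0 0 0"

```text
time: 8.7
position: [0.5212, 0.0712, 0.3846]
tool_rot: [0.712, 0.702, 0.001, 0.001]
ft_force: [0.4, -0.1, -1.0]
grip_width: 0.0219
grip_force: 50.0
```

```bash
python3 m3.py pics/h2.png
python3 - <<'E'
from h import *
T=shot('top');p=get_obs()['position'];P,_=cloud(T)
c=proj(T,p+[0.02,0,-.28]).astype(int);S=np.load('S.npy',allow_pickle=True).item()
a=cv2.resize(T['pixels'][c[1]-30:c[1]+30,c[0]-40:c[0]+40],None,fx=5,fy=5,interpolation=cv2.INTER_CUBIC)
c=proj(S,p+[0.02,0,-.29]).astype(int); b=cv2.resize(S['pixels'][c[1]-40:c[1]+40,c[0]-40:c[0]+40],None,fx=5,fy=5,interpolation=cv2.INTER_CUBIC)
im=np.zeros((400,800,3),np.uint8); im[:300,:400]=a; im[:,400:]=b; cv2.imwrite('pics/h2b.png',im); print(c)
E
```

```text
8.7 [0.52115657 0.07117429 0.38456435] [7.124e-01 7.017e-01 6.000e-04 7.000e-04] [ 0.38159708 -0.14064127 -0.95322236]
grip 269 [0.5168 0.0805 0.2197] min [0.4965 0.0593 0.1934] max [0.5425 0.0839 0.2378] 291 311 190 211
collar 77 [0.5142 0.0825 0.1898] min [0.5018 0.0548 0.1859] max [0.5366 0.089  0.1928] 293 311 207 215
shaft 759 [0.5096 0.0953 0.1179] min [0.5005 0.0215 0.0879] max [0.5711 0.1212 0.1527] 275 317 207 254
prongs 177 [0.5044 0.1153 0.0713] min [0.5008 0.0224 0.062 ] max [0.5709 0.1212 0.0808] 277 317 235 261
crop origin [218 165]
[295 236]
```

View pics/h2b.png

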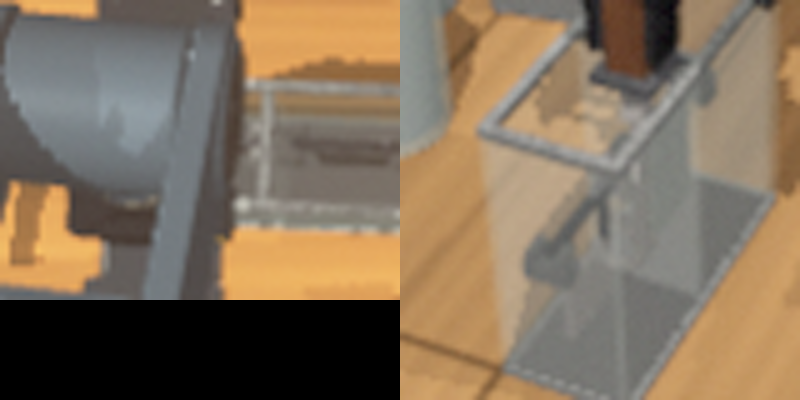

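Call:
step_arm --pt "0.006 0 0 0 0 0" --pt "0.006 0 0 0 0 0" --pt "0.006 0 0 0 0 0" --pt "0.005 -0.0005 0 0 0 0" --pt "0 0 0 0 0 0" --pt "0 0 0 0 0 0"

```text
time: 9.6
position: [0.5439, 0.0704, 0.3837]
tool_rot: [0.713, 0.702, 0.0, 0.0]
ft_force: [-0.3, 0.7, -1.7]
grip_width: 0.0218
grip_force: 50.0
```

Call:
step_arm --pt "0 0 0.006 0 0 0" --pt "0 0 0.006 0 0 0" --pt "0 0 0.006 0 0 0" --pt "0 0 0.006 0 0 0" --pt "0 0 0.006 0 0 0" --pt "0 0 0 0 0 0" --pt "0 0 0 0 0 0" --pt "0 0 0 0 0 0"

```text
time: 10.6
position: [0.5437, 0.0704, 0.4134]
tool_rot: [0.713, 0.702, -0.0, -0.0]
ft_force: [-0.7, 0.4, -3.0]
grip_width: 0.0215
grip_force: 50.0
```

Run:
```python
from h import *
o=get_obs(); print(o['time'],o['position'],o['ft_force'],o['moment'])
S=shot('side');p=o['position']
c=proj(S,p+[0.02,0,-.29]).astype(int); b=cv2.resize(S['pixels'][c[1]-50:c[1]+50,c[0]-50:c[0]+50],None,fx=6,fy=6,interpolation=cv2.INTER_CUBIC)
cv2.imwrite('pics/h3.png',b)
```

```text
10.6 [0.54372597 0.07044934 0.41343421] [-0.7386473   0.35284786 -3.0231809 ] [-0.03463351 -0.10335538 -0.01421387]
```

View pics/h3.png

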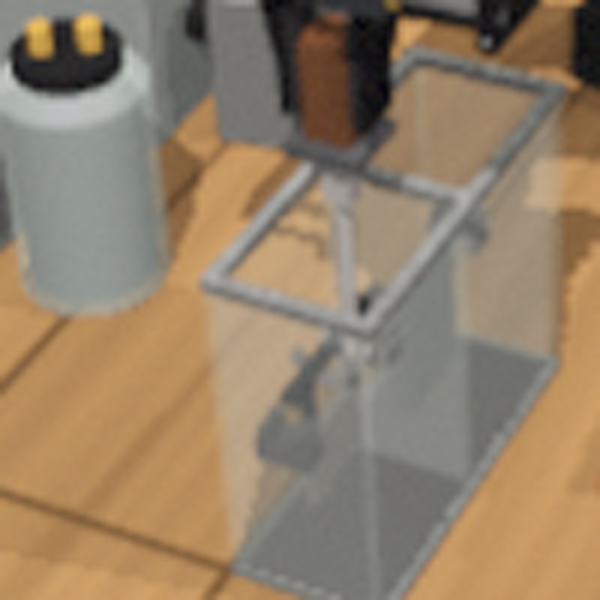

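The plate hangs on the prongs, at about (345,335) in the crop. I'm lifting it out smoothly.

Call:
step_arm --pt "0 0 0.01 0 0 0" --pt "0 0 0.018 0 0 0" --pt "0 0 0.022 0 0 0" --pt "0 0 0.025 0 0 0" --pt "0 0 0.025 0 0 0" --pt "0 0 0.025 0 0 0" --pt "0 0 0.022 0 0 0" --pt "0 0 0.018 0 0 0" --pt "0 0 0.01 0 0 0" --pt "0 0 0 0 0 0" --pt "0 0 0 0 0 0"

```text
time: 12.02
position: [0.5436, 0.0705, 0.5879]
tool_rot: [0.713, 0.702, -0.001, -0.001]
ft_force: [-0.6, 0.7, -2.7]
grip_width: 0.0215
grip_force: 50.0
```

Call:
step_arm --pt "-0.003 -0.01 0 0 0 -1.1" --pt "-0.003 -0.02 0 0 0 -1.1" --pt "-0.003 -0.03 0 0 0 -1.1" --pt "-0.003 -0.04 0 0 0 -1.1" --pt "-0.003 -0.045 0 0 0 -1.1" --pt "-0.003 -0.05 0 0 0 -1.1" --pt "-0.003 -0.05 0 0 0 -1.2" --pt "-0.003 -0.05 0 0 0 -1.2" --pt "-0.003 -0.045 0 0 0 -1.2" --pt "-0.003 -0.035 0 0 0 -1.1" --pt "-0.003 -0.025 0 0 0 -1.1" --pt "-0.003 -0.0175 0 0 0 -1.1"

```text
time: 13.52
position: [0.5074, -0.3483, 0.5882]
tool_rot: [0.791, 0.612, -0.0, -0.001]
ft_force: [0.3, -0.3, -2.8]
grip_width: 0.0216
grip_force: 50.0
```

Call:
step_arm --pt "0 0 0 0 0 0" --pt "0 0 -0.015 0 0 0" --pt "0 0 -0.02 0 0 0" --pt "0 0 -0.02 0 0 0" --pt "0 0 -0.015 0 0 0" --pt "0 0 0 0 0 0" --pt "0 0 0 0 0 0" --pt "0 0 0 0 0 0" --pt "0 0 0 0 0 0"

```text
time: 14.65
position: [0.5079, -0.3471, 0.5195]
tool_rot: [0.79, 0.613, 0.0, 0.001]
ft_force: [0.2, -0.4, -2.4]
grip_width: 0.0218
grip_force: 50.0
```

```bash
cat > m4.py <<'E'
from h import *
import sys
o=get_obs(); print(o['time'],o['position'],o['tool_rot'].round(4),o['ft_force'])
p=o['position']; S=shot('side'); T=shot('top'); P,_=cloud(S); np.save('S.npy',S,allow_pickle=True)
z0=p[2]-.3167
m=(np.abs(P[...,0]-p[0])<.06)&(np.abs(P[...,1]-p[1])<.06)
for a,b,n in ((.118,.125,'collar'),(.02,.085,'shaft'),(-.004,.012,'bar/prongs'),(-.030,-.005,'arms'),(-.068,-.035,'platebody')):
    q=P[m&(P[...,2]>z0+a)&(P[...,2]<z0+b)]
    if len(q)>3: print(n,len(q),'med',np.median(q,0).round(4),'mean',q.mean(0).round(4),'min',q.min(0).round(4),'max',q.max(0).round(4))
    if n=='platebody' and len(q)>5:
        l=np.polyfit(q[:,1],q[:,0],1); print('yaw deg',-np.degrees(np.arctan(l[0])))
        A=np.c_[q[:,1],q[:,2],np.ones(len(q))]; print('plane x=ay+bz+c',np.linalg.lstsq(A,q[:,0],rcond=None)[0].round(3))
c=proj(S,p+[0.01,0,-.36]).astype(int); b=cv2.resize(S['pixels'][c[1]-45:c[1]+45,c[0]-60:c[0]+60],None,fx=6,fy=6,interpolation=cv2.INTER_CUBIC)
cv2.imwrite(sys.argv[1],b); print(c-[60,45])
E
python3 m4.py pics/h4.png
```

```text
14.65 [ 0.50785334 -0.34708968  0.51947539] [7.901e-01 6.130e-01 1.000e-04 7.000e-04] [ 0.2328235  -0.41317614 -2.40182427]
collar 47 med [ 0.5009 -0.3351  0.3256] mean [ 0.5047 -0.3382  0.3251] min [ 0.488  -0.3614  0.321 ] max [ 0.5283 -0.3269  0.3276]
shaft 49 med [ 0.5078 -0.3452  0.254 ] mean [ 0.5079 -0.3458  0.2549] min [ 0.504  -0.3521  0.2236] max [ 0.5127 -0.3408  0.2854]
bar/prongs 65 med [ 0.518  -0.3419  0.2079] mean [ 0.5169 -0.3433  0.2073] min [ 0.5017 -0.3853  0.1988] max [ 0.5337 -0.3122  0.2135]
arms 33 med [ 0.5197 -0.343   0.1778] mean [ 0.5191 -0.3458  0.1804] min [ 0.5118 -0.3729  0.173 ] max [ 0.5251 -0.324   0.1975]
platebody 75 med [ 0.5185 -0.3451  0.1514] mean [ 0.5185 -0.3447  0.1512] min [ 0.5116 -0.3709  0.1355] max [ 0.5282 -0.324   0.1674]
yaw deg -14.872886292844521
plane x=ay+bz+c [ 0.266 -0.02   0.613]
[297 101]
```

View pics/h4.png

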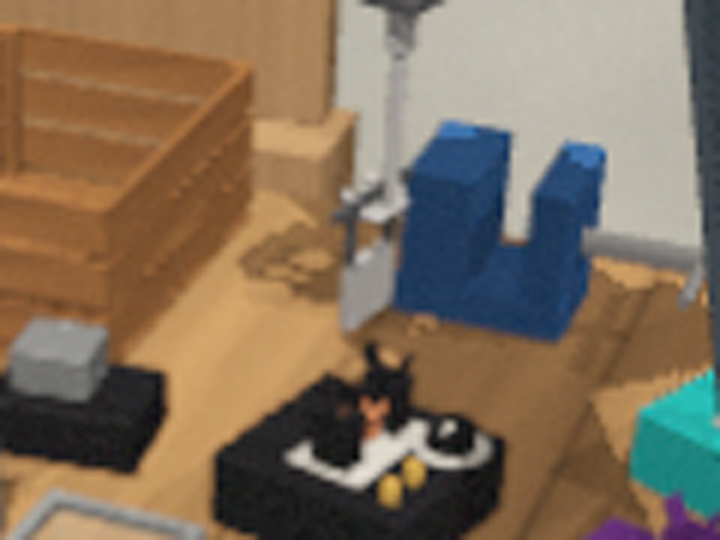

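Call:
step_arm --pt "-0.002 0 -0.01 0 0 0" --pt "0 0 -0.012 0 0 0" --pt "0 0 -0.01 0 0 0" --pt "0 0 -0.006 0 0 0" --pt "0 0 -0.006 0 0 0" --pt "0 0 -0.006 0 0 0" --pt "0 0 -0.005 0 0 0" --pt "0 0 0 0 0 0" --pt "0 0 0 0 0 0"

```text
time: 15.88
position: [0.5059, -0.3471, 0.464]
tool_rot: [0.79, 0.613, 0.0, 0.0]
ft_force: [0.5, 0.3, -2.8]
grip_width: 0.0214
grip_force: 50.0
```

```bash
python3 m4.py pics/h5.png
```

```text
15.875 [ 0.50589041 -0.34710719  0.46399508] [7.901e-01 6.130e-01 0.000e+00 3.000e-04] [ 0.49411704  0.33769984 -2.75523552]
collar 42 med [ 0.5009 -0.3375  0.2695] mean [ 0.5039 -0.3385  0.2691] min [ 0.4865 -0.3594  0.2654] max [ 0.5258 -0.3261  0.2721]
shaft 47 med [ 0.5054 -0.3447  0.2049] mean [ 0.5059 -0.3448  0.2019] min [ 0.5021 -0.3495  0.1689] max [ 0.5104 -0.3391  0.2322]
bar/prongs 62 med [ 0.5167 -0.3412  0.1527] mean [ 0.5158 -0.342   0.152 ] min [ 0.5016 -0.3813  0.1449] max [ 0.5317 -0.31    0.1581]
arms 29 med [ 0.5186 -0.3332  0.1231] mean [ 0.5177 -0.3418  0.1262] min [ 0.5106 -0.3713  0.1175] max [ 0.5256 -0.3251  0.1419]
platebody 121 med [ 0.5146 -0.3366  0.0909] mean [ 0.5155 -0.3436  0.0926] min [ 0.4974 -0.3819  0.0795] max [ 0.5362 -0.3138  0.112 ]
yaw deg -18.048168730884615
plane x=ay+bz+c [0.334 0.135 0.618]
[297 116]
```

View pics/h5.png

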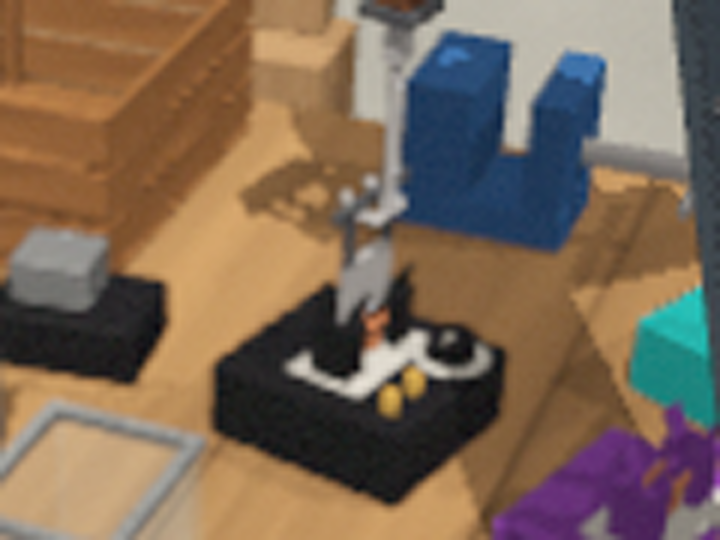

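The plate is between the guide posts at about (365,285). I'm lowering on until it stands and the hook is free.

Call:
step_arm --pt "0 0 -0.005 0 0 0" --pt "0 0 -0.005 0 0 0" --pt "0 0 -0.005 0 0 0" --pt "0 0 -0.005 0 0 0" --pt "0 0 0 0 0 0" --pt "0 0 0 0 0 0"

```text
time: 16.73
position: [0.5059, -0.3471, 0.4439]
tool_rot: [0.79, 0.613, 0.0, 0.0]
ft_force: [0.8, -0.5, -0.4]
grip_width: 0.0221
grip_force: 50.0
```

Call:
step_arm --pt "0 0 -0.004 0 0 0" --pt "0 0 -0.004 0 0 0" --pt "0 0 -0.004 0 0 0" --pt "0 0 0 0 0 0" --pt "0 0 0 0 0 0"

```text
time: 17.35
position: [0.5059, -0.3471, 0.4317]
tool_rot: [0.79, 0.613, 0.0, 0.0]
ft_force: [-0.9, 0.6, -1.9]
grip_width: 0.0216
grip_force: 50.0
```

```bash
python3 m4.py pics/h6.png
```

```text
17.35 [ 0.50585746 -0.34710229  0.43174655] [0.7901 0.613  0.     0.    ] [-0.90752237  0.58216029 -1.85830952]
collar 43 med [ 0.5006 -0.3353  0.2377] mean [ 0.5033 -0.3379  0.2374] min [ 0.4869 -0.3572  0.2334] max [ 0.5267 -0.3253  0.24  ]
shaft 69 med [ 0.5071 -0.3435  0.1486] mean [ 0.5097 -0.3433  0.1565] min [ 0.5017 -0.387   0.1351] max [ 0.5259 -0.314   0.199 ]
bar/prongs 38 med [ 0.5134 -0.3396  0.1166] mean [ 0.513  -0.3416  0.1172] min [ 0.4999 -0.3628  0.1112] max [ 0.5286 -0.3233  0.1269]
arms 69 med [ 0.5172 -0.3342  0.0939] mean [ 0.5177 -0.3415  0.0944] min [ 0.4974 -0.3797  0.0854] max [ 0.5352 -0.3168  0.1059]
platebody 460 med [ 0.5019 -0.3333  0.0501] mean [ 0.5026 -0.3371  0.0545] min [ 0.447  -0.4028  0.0471] max [ 0.5653 -0.2876  0.0797]
yaw deg -13.677101324457908
plane x=ay+bz+c [0.245 0.042 0.583]
[296 124]
```

View pics/h6.png

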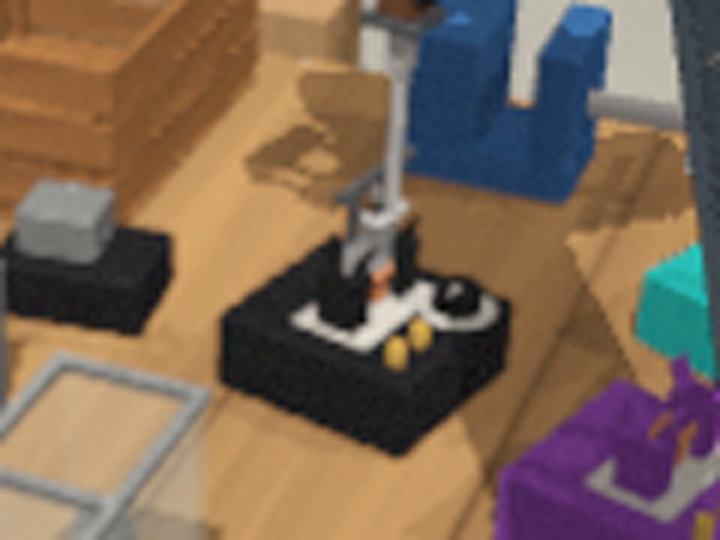

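Call:
step_arm --pt "-0.0055 0.0015 0 0 0 0" --pt "-0.006 0.0015 0 0 0 0" --pt "-0.006 0.0015 0 0 0 0" --pt "-0.006 0.0015 0 0 0 0" --pt "-0.006 0.0015 0 0 0 0" --pt "0 0 0 0 0 0" --pt "0 0 0 0 0 0"

```text
time: 18.32
position: [0.4764, -0.3396, 0.4319]
tool_rot: [0.79, 0.613, 0.0, 0.0]
ft_force: [-0.5, 0.4, -1.5]
grip_width: 0.0216
grip_force: 50.0
```

Call:
step_arm --pt "0 0 0.02 0 0 0" --pt "0 0 0.025 0 0 0" --pt "0 0 0 0 0 0" --pt "0 0 0 0 0 0"

```text
time: 18.82
position: [0.4762, -0.3393, 0.4758]
tool_rot: [0.79, 0.613, -0.0, -0.001]
ft_force: [-0.6, 0.5, -2.9]
grip_width: 0.0214
grip_force: 50.0
```

```bash
python3 m4.py pics/h7.png
python3 - <<'E'
from h import *
exec(open('fit.py').read().split("for c in (T,S)")[0].split('\n',2)[2])
S=np.load('S.npy',allow_pickle=True).item(); P,_=cloud(S)
q=P[box(P,(.49,.545),(-.40,-.30),(.125,.146))]; rect(q,'bar'); print(np.median(q,0),q.min(0),q.max(0))
E
```

```text
18.825 [ 0.47618098 -0.33932751  0.47583255] [ 7.901e-01  6.130e-01 -1.000e-04 -7.000e-04] [-0.57800126  0.48804761 -2.92261168]
collar 46 med [ 0.4697 -0.3294  0.2817] mean [ 0.4725 -0.3312  0.2813] min [ 0.4558 -0.3537  0.2775] max [ 0.496  -0.3193  0.284 ]
shaft 45 med [ 0.4755 -0.3369  0.2108] mean [ 0.4756 -0.3367  0.2118] min [ 0.4724 -0.3413  0.1798] max [ 0.4801 -0.3312  0.2424]
bar/prongs 45 med [ 0.4847 -0.335   0.1614] mean [ 0.4848 -0.3373  0.1621] min [ 0.4715 -0.3547  0.1556] max [ 0.5021 -0.3231  0.1708]
arms 37 med [ 0.517  -0.3411  0.1377] mean [ 0.5159 -0.3406  0.1373] min [ 0.4934 -0.38    0.1294] max [ 0.5266 -0.3081  0.1541]
platebody 79 med [ 0.5167 -0.3449  0.0999] mean [ 0.5167 -0.3474  0.1017] min [ 0.4972 -0.3812  0.0916] max [ 0.5349 -0.3202  0.1232]
yaw deg -10.824312051195356
plane x=ay+bz+c [ 0.192 -0.083  0.592]
[305 116]
bar 38 516.4 -344.7 size 74.1 7.6 ang 76.1
[ 0.51758247 -0.33919294  0.13734867] [ 0.50464876 -0.38004908  0.12586002] [ 0.52655724 -0.30813321  0.14193186]
```

View pics/h7.png

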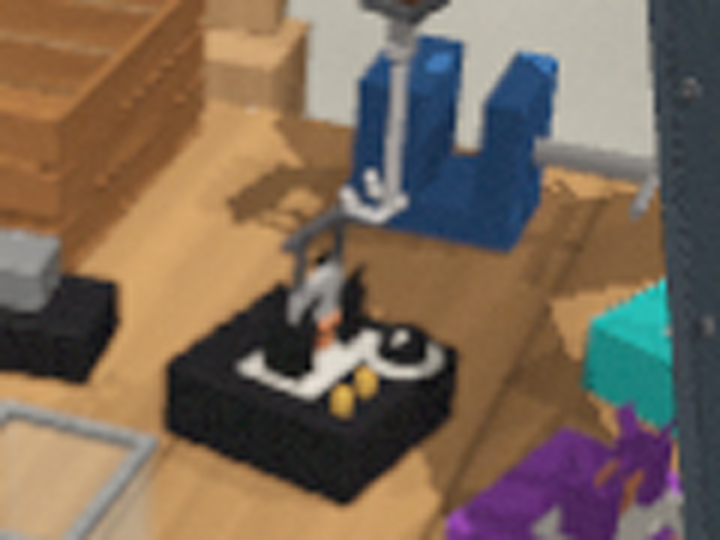

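Call:
step_arm --pt "0.011 -0.002 0 0 0 0" --pt "0.0115 -0.002 0 0 0 0" --pt "0.011 -0.002 0 0 0 0" --pt "0 0 0 0 0 0" --pt "0 0 -0.005 0 0 0" --pt "0 0 -0.005 0 0 0" --pt "0 0 -0.003 0 0 0" --pt "0 0 0 0 0 0"

```text
time: 19.92
position: [0.5096, -0.3455, 0.4634]
tool_rot: [0.79, 0.613, -0.0, -0.0]
ft_force: [0.8, -0.1, -1.5]
grip_width: 0.0215
grip_force: 50.0
```

Call:
step_arm --pt "0 0 -0.002 0 0 0" --pt "0 0 -0.002 0 0 0" --pt "0 0 -0.002 0 0 0" --pt "0 0 0 0 0 0" --squeeze 60

```text
time: 20.42
position: [0.5103, -0.3457, 0.4598]
tool_rot: [0.79, 0.613, 0.001, 0.002]
ft_force: [-0.1, 0.6, 5.1]
grip_width: 0.0214
grip_force: 60.0
```

Contact has built up to about 6.5 N, so I'm pressing on.

Call:
step_arm --pt "0 0 -0.002 0 0 0" --pt "0 0 -0.002 0 0 0" --pt "0 0 -0.002 0 0 0" --pt "0 0 0 0 0 0"

```text
time: 20.92
position: [0.5107, -0.346, 0.4552]
tool_rot: [0.79, 0.613, 0.001, 0.004]
ft_force: [1.3, 0.6, 8.2]
grip_width: 0.0218
grip_force: 60.1
```

Call:
step_arm --pt "0 0 -0.002 0 0 0" --pt "0 0 -0.002 0 0 0" --pt "0 0 0 0 0 0" --pt "0 0 0 0 0 0"

```text
time: 21.42
position: [0.5103, -0.3459, 0.4498]
tool_rot: [0.79, 0.613, 0.0, 0.002]
ft_force: [0.1, 0.4, 6.1]
grip_width: 0.0215
grip_force: 60.0
```

Call:
step_arm --pt "0 0 -0.001 0 0 0" --pt "0 0 -0.001 0 0 0" --pt "0 0 -0.001 0 0 0" --pt "0 0 0 0 0 0" --pt "0 0 0 0 0 0"

```text
time: 22.05
position: [0.5105, -0.346, 0.4477]
tool_rot: [0.79, 0.613, 0.001, 0.003]
ft_force: [1.4, 1.0, 8.1]
grip_width: 0.0215
grip_force: 60.1
```

Call:
step_arm --pt "0 0 -0.0015 0 0 0" --pt "0 0 -0.0015 0 0 0" --pt "0 0 0 0 0 0" --pt "0 0 0 0 0 0" --pt "0 0 0 0 0 0"

```text
time: 22.68
position: [0.5112, -0.3462, 0.4474]
tool_rot: [0.79, 0.613, 0.002, 0.006]
ft_force: [-0.1, 1.7, 16.8]
grip_width: 0.0216
grip_force: 60.1
```

Call:
step_arm --pt "0 0 0.005 0 0 0" --pt "0 0 0.015 0 0 0" --pt "0 0 0.03 0 0 0" --pt "0 0 0.03 0 0 0" --pt "0 0 0 0 0 0" --pt "0 0 0 0 0 0" --pt "0 0 0 0 0 0"

```text
time: 23.55
position: [0.5096, -0.3454, 0.5198]
tool_rot: [0.79, 0.613, -0.0, -0.002]
ft_force: [0.0, -0.2, -1.6]
grip_width: 0.0215
grip_force: 60.0
```

Run:
```python
from h import *
exec(open('fit.py').read().split("for c in (T,S)")[0].split('\n',2)[2])
o=get_obs(); print(o['time'],o['position'],o['tool_rot'].round(4),o['ft_force'])
S=shot('side'); P,_=cloud(S)
q=P[box(P,(.49,.545),(-.40,-.30),(.115,.146))]; rect(q,'bar'); print(np.median(q,0),q.min(0),q.max(0))
q=P[box(P,(.44,.6),(-.42,-.28),(.04,.056))]; rect(q,'tester'); print(np.median(q[:,2]))
p=o['position']; z0=p[2]-.3167
m=(np.abs(P[...,0]-p[0])<.05)&(np.abs(P[...,1]-p[1])<.05)
for a,b,n in ((.115,.127,'collar'),(.02,.085,'shaft'),(-.006,.013,'prongs')):
    q=P[m&(P[...,2]>z0+a)&(P[...,2]<z0+b)]; print(n,np.median(q,0).round(4),q.min(0).round(4),q.max(0).round(4))
    if n=='shaft': print(np.polyfit(q[:,2],q[:,0],1),np.polyfit(q[:,2],q[:,1],1))
c=proj(S,np.array([.515,-.349,.12])).astype(int); b=cv2.resize(S['pixels'][c[1]-45:c[1]+45,c[0]-60:c[0]+60],None,fx=6,fy=6,interpolation=cv2.INTER_CUBIC)
cv2.imwrite('pics/h8.png',b)
```

```text
23.55 [ 0.50959288 -0.34535648  0.51976065] [ 7.901e-01  6.130e-01 -3.000e-04 -1.900e-03] [ 0.0194053  -0.23089162 -1.61638564]
bar 41 517.9 -348.0 size 70.4 7.5 ang 78.78
[ 0.51753361 -0.34710273  0.12536433] [ 0.508417   -0.38202507  0.11557976] [ 0.52598629 -0.31331908  0.12845177]
tester 528 515.9 -348.6 size 121.7 130.0 ang 77.03
0.04813770435848397
collar [ 0.5031 -0.3343  0.3261] [ 0.4899 -0.3609  0.3194] [ 0.5291 -0.3242  0.33  ]
shaft [ 0.5084 -0.3424  0.2589] [ 0.5052 -0.3473  0.2235] [ 0.5134 -0.3387  0.288 ]
[-0.00296539  0.5093711 ] [-0.01851917 -0.33796756]
prongs [ 0.5179 -0.3419  0.2053] [ 0.5039 -0.3646  0.1987] [ 0.5333 -0.3308  0.2161]
```

View pics/h8.png

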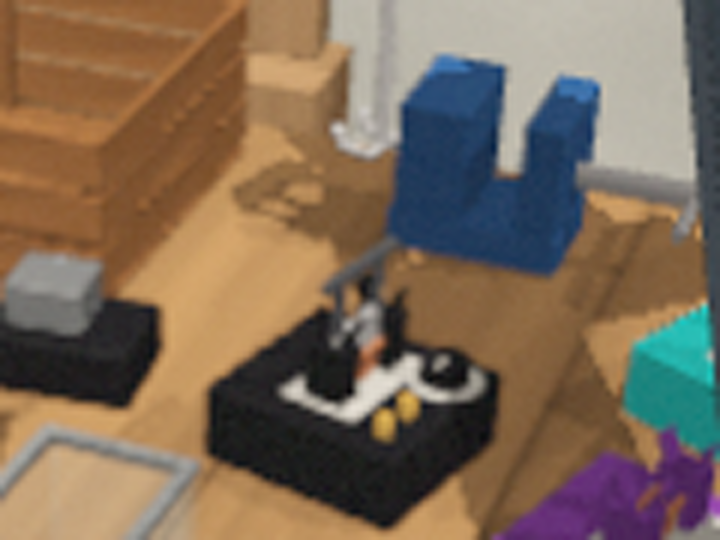

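The plate is seated: the bar dropped 12 mm, and it is upright in the clip at about (360,300). Next I return the rod to the rack.

Call:
step_arm --pt "-0.0095 0.055 0 0 0 0.7" --pt "-0.0095 0.055 0 0 0 0.7" --pt "-0.0095 0.055 0 0 0 0.7" --pt "-0.0095 0.055 0 0 0 0.7" --pt "-0.0095 0.055 0 0 0 0.7" --pt "-0.0095 0.055 0 0 0 0.7" --pt "-0.0095 0.055 0 0 0 0.7" --pt "-0.0095 0.055 0 0 0 0.7" --pt "-0.0095 0.055 0 0 0 0.7" --pt "-0.0095 0.055 0 0 0 0.7" --pt "-0.0095 0.055 0 0 0 0.7" --pt "-0.0095 0.055 0 0 0 0.7"

```text
time: 25.1
position: [0.3952, 0.3162, 0.5211]
tool_rot: [0.743, 0.669, -0.0, 0.0]
ft_force: [1.0, 0.6, -1.6]
grip_width: 0.0217
grip_force: 60.0
```

Call:
step_arm --pt "0 0.011 0 0 0 0" --pt "0 0 0 0 0 0" --pt "0 0 -0.05 0 0 0" --pt "0 0 -0.05 0 0 0" --pt "0 0 -0.04 0 0 0" --pt "0 0 -0.012 0 0 0" --pt "0 0 0 0 0 0" --pt "0 0 0 0 0 0" --pt "0 0 0 0 0 0"

```text
time: 26.22
position: [0.3963, 0.3256, 0.3713]
tool_rot: [0.743, 0.669, 0.002, 0.0]
ft_force: [0.6, -0.7, -1.5]
grip_width: 0.0218
grip_force: 60.0
```

Call:
step_arm --pt "0 0 -0.005 0 0 0" --pt "0.015 -0.0016 0 0 0 0" --pt "0.015 -0.0016 0 0 0 0" --pt "0.015 -0.0016 0 0 0 0" --pt "0.015 -0.0016 0 0 0 0" --pt "0.015 -0.0016 0 0 0 0" --pt "0 0 0 0 0 0" --pt "0 0 0 0 0 0"

```text
time: 27.22
position: [0.4705, 0.3173, 0.3645]
tool_rot: [0.743, 0.669, -0.001, -0.0]
ft_force: [0.2, 0.2, -1.3]
grip_width: 0.0217
grip_force: 60.0
```

Call:
step_arm --pt "0.0005 0 -0.006 0 0 0" --pt "0 0 -0.006 0 0 0" --pt "0 0 -0.003 0 0 0" --pt "0 0 -0.001 0 0 0" --pt "0 0 0 0 0 0" --pt "0 0 0 0 0 0"

```text
time: 27.98
position: [0.4715, 0.3175, 0.3488]
tool_rot: [0.743, 0.669, 0.0, 0.0]
ft_force: [0.7, -0.4, -2.0]
grip_width: 0.0215
grip_force: 60.0
```

Call:
step_arm --pt "0 0 -0.001 0 0 0" --pt "0 0 0 0 0 0" --pt "0 0 0 0 0 0"

```text
time: 28.35
position: [0.4714, 0.3175, 0.3487]
tool_rot: [0.743, 0.669, 0.0, 0.0]
ft_force: [-1.5, -0.6, 6.1]
grip_width: 0.0212
grip_force: 60.0
```

Call:
step_arm --pt "0 0 0 0 0 0" --pt "0 0 0 0 0 0" --pt "0 0 0 0 0 0" --pt "0 0 0 0 0 0" --pt "0 0 0 0 0 0" --pt "0 0 0 0 0 0" --pt "0 0 0 0 0 0" --pt "0 0 0 0 0 0" --jaw 0.087

```text
time: 29.35
position: [0.4713, 0.3175, 0.3477]
tool_rot: [0.743, 0.669, 0.0, 0.0]
ft_force: [-0.1, -0.3, -0.3]
grip_width: 0.0854
grip_force: 0.0
```

Call:
step_arm --pt "0 0 0.02 0 0 0" --pt "0 0 0.03 0 0 0" --pt "0 0 0.05 0 0 0" --pt "0 0 0.05 0 0 0" --pt "-0.03 -0.05 0.02 0 0 0" --pt "-0.03 -0.05 0 0 0 0" --pt "0 -0.05 0 0 0 0" --pt "0 -0.05 0 0 0 0" --pt "0 0 0 0 0 0" --pt "0 0 0 0 0 0"

```text
time: 30.6
position: [0.4113, 0.1176, 0.5179]
tool_rot: [0.743, 0.669, 0.0, -0.0]
ft_force: [-0.8, 0.1, -0.2]
grip_width: 0.0869
grip_force: 0.0
```

Run:
```python
from h import *
exec(open('fit.py').read().split("for c in (T,S)")[0].split('\n',2)[2])
print(get_obs()['position'])
for n in ('side','top'):
    S=shot(n); P,_=cloud(S); print(n)
    q=P[box(P,(.42,.52),(.27,.36),(.19,.215))]; rect(q,'griptop'); print(q.mean(0))
    q=P[box(P,(.49,.545),(-.40,-.30),(.115,.146))]; rect(q,'bar'); print(np.median(q,0),q.min(0),q.max(0))
    q=P[box(P,(.51,.535),(-.37,-.33),(.075,.105))]
    q=P[box(P,(.53,.575),(-.06,.02),(.083,.1))]; len(q)>5 and rect(q,'sepbar')
    c=proj(S,np.array([.48,.315,.1])).astype(int); a=S['pixels'][c[1]-45:c[1]+45,c[0]-45:c[0]+45]
    c=proj(S,np.array([.515,-.349,.1])).astype(int); b=S['pixels'][c[1]-30:c[1]+30,c[0]-30:c[0]+30]
    r=np.hstack([cv2.resize(x,(400,300 if 0 else 400),interpolation=cv2.INTER_CUBIC) for x in (a,b)]); 
    if n=='side': cv2.imwrite('pics/end.png',r)
```

```text
[0.41129995 0.1175597  0.51786284]
side
griptop 173 470.4 316.0 size 24.4 23.7 ang 83.74
[0.46827611 0.31904968 0.20053892]
bar 6 524.2 -321.6 size 5.2 16.0 ang 6.46
[ 0.52326785 -0.31649752  0.1230469 ] [ 0.52074219 -0.32978099  0.11773933] [ 0.52668553 -0.31355502  0.12537136]
top
griptop 16 478.9 319.7 size 13.3 28.9 ang 31.06
[0.47749909 0.31954684 0.20504247]
bar 56 518.2 -349.7 size 75.2 6.8 ang 76.03
[ 0.51823555 -0.34902364  0.1282829 ] [ 0.50658842 -0.38562858  0.11609603] [ 0.5294714  -0.31377613  0.13690178]
sepbar 121 557.0 -20.6 size 77.1 36.1 ang 89.3
```

View pics/end.png

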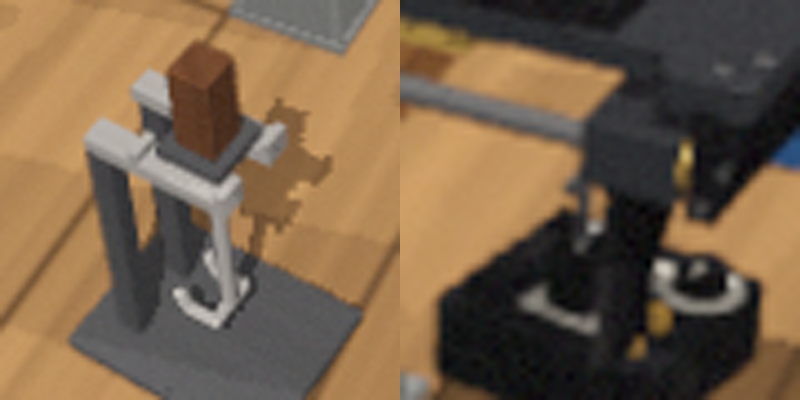

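```bash
python3 -c "
from rig import hand_in
print(hand_in())"
```

```text
the job is handed in; nothing more can be done
None
```

I handed the job in at about 31 s of the 69 s allowed. The last measurements show the plate pressed home in the clip, the rod hanging in its fork and the separator unmoved; `hand_in()` returned no verdict.

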